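# Isolate the chute feeder and clear the jammed lifeboat

## Robot

A 7-joint arm with a two-finger parallel gripper is mounted at the origin on the work surface. World frame = base frame: x ahead of the robot, y to its left, z up, the work surface at z = 0. Lengths are in m, angles in rad, forces in N, time in s.
With the tool pointing down it reaches from about 0.425 to 0.825 m from the base axis. Payload 3.6 kg.
Tool frame: the origin (TCP) lies midway between the tips of the shut fingers; the grasp point (between the pads) lies 19 mm behind it; x points along the fingers, z is the direction in which the jaws open and shut, and the axes are right-handed (so a half turn about x gives the same grasp; the last joint's range is limited). The gripper opens to 85 mm and grips with 20 to 120 N. Pads are 22 mm wide; open, the fingers measure 114 mm over their backs; the gripper's body (76 mm by 85 mm) begins 54 mm behind the grasp point. The pads swing forward as they close: fully open they stand 13 mm farther back than shut.
Start: joints at [-1.232, 0.615, -0.013, 1.423, 0.008, 1.103, -0.04], TCP at [0.232, 0.607, 0.231] pointing down, gripper open.
Joint ranges: [-3.12, 3.12], [-0.3, 2.06], [-1.34, 1.32], [0.26, 2.42], [-1.36, 4.5], [0.01, 1.98], [-2.84, 2.84]. Speed limits (rad/s): [2.79, 2.79, 3.14, 3.14, 3.14, 3.14, 3.14].

## Interface

Orientations are given as a unit quaternion [w, x, y, z].
In Python, from bench import arm gives the robot as it stands. The module is installed in compiled form; this text tells all that it offers.
- The arm moves only by the tool send_rows, never from a script. Its argument "series" is a list that holds one entry, the list of rows, each a list of 4 numbers: the shift along the tool's x, y, z in m, then the turn about the tool's x in rad. In form: [[[dx, dy, dz, yaw], ...]]. A call has 1 to 5 rows; each row is the pose to reach, as a shift and turn from the pose measured when the call began, along the tool's axes at that moment; what a row does not reach only later rows make up. A row lasts 1/12 s, in which the tool goes at most 41.7 mm and 7.16 degrees, less where a joint would pass 70% of its speed; a pose out of reach is approached as far as the arm can. A call with a gripper value outside its range is refused whole. "gripper" is the gripper's target within -1 to 1 (fully open at 1, half-way at 0, shut at -1), set as the call begins (left out, the last holds). The fingers move at their own pace and stop on an object; the grip force is fixed at half the most. Time passes only in rows, so rows that repeat a pose let the fingers close. It gives the time, the measured TCP pose, the force and the opening at its end, in the units of the state.
- arm.read_state(): the state, without advancing time (a new reading comes with each control period).
- arm.get_image(name): name is "side" or "top" or "wrist"; returns (picture, depth): 480x640x3 uint8, red, green, blue; 480x640 float32, m along the optical axis (not along the pixel's ray), 0 where there is no reading.
- arm.get_calibration(name): a dict with "K" (3x3 intrinsics, pixels), "k1" (the pictures are not rectified: a ray, as slopes to the right and down, at radius r is drawn at 1 + k1 r^2 times it, then the intrinsics apply), "cam_to_world" (4x4, takes a point from camera to world coordinates); the wrist camera has in their place "T_tool_cam" (4x4, takes a point from camera to tool coordinates, whose origin is the TCP and whose axes are the tool frame's). Camera axes: x right, y down, z forward; pixel columns grow to the right and rows downward; lengths in m; the calibration is good to about 2 mm. A picture is of the moment at which its call begins: read the wrist's pose just before it. get_calibration takes no time and is no camera call.
- arm.hand_in(): hands the job in, once; it reports no verdict.
Trained networks look in the newest picture that a camera, given by its name, has taken for a name from the list of things; names that differ only in an ending like _2 or _b are one class to them, and where a whole thing is asked for, a point or a joint stands for the part that bears it (a point fixed in the world has none). Each returns a list of dicts, best first, with "p" (0 to 1); they miss things now and then, are a little off and sometimes report something else, mostly with a low value. They report only what shows in the picture. A call takes as long as a camera call. They do not tell look-alikes from the thing itself.
- arm.outline_of(camera, thing): "region" (480x640 bool, what is visible of it) and "box" ([centre column, centre row, width, height] in pixels, round what is visible of it).
The state is a dict: "t": time; "joint_pos": joint angles; "dq": joint speeds; "tau": joint torques, N m; "tool_pos": TCP position; "orientation": TCP orientation; "ft_force": force on the tool from outside, world axes, zero at the start; "torque": the same for the moment, N m; "opening": finger opening in m.
Only numpy, scipy, OpenCV 4.12 (cv2) and the standard library are available. Lean on these libraries where they do the work, as an engineer would, in place of code of your own. Each camera call takes 0.05 s, during which the arm holds its last target.

## Task

A black lifeboat has jammed slantwise in the catch box below the tin chute. First make the feeder safe: lift the orange guard flap on the grey switch box by its bar, flip the toggle from the green side right over to the red (off) side, and lower the guard fully shut again. Then turn the jammed lifeboat square in the box so that its ends come out from under the tin corner plates, lift it out and set it upright, lengthwise and centred, on the cork pad in the empty bay of the boat tray, leaving the other lifeboats, the scraper and the tiller where they are.

Things in the scene. Friction and masses are not known exactly. Their poses are not given: they have to be found in the camera images.
- guard_hinge (a point): Middle of the guard's hinge line, 113 mm above the bench, fixed to the grey switch box. Axes of the switch box: x level, from the front bar towards the hinge (roughly away from the robot), y level along the hinge line, z up. The open flap leans back behind this line.
- switch: Fixed grey switch box, left or right of the feeder; origin on the bench 43 mm in front of (-x) the hinge line, axes as guard_hinge. Body 150 (x, from -90 to 60) x 140 (y) x 55 mm high. On it two cheeks 6 mm thick, y = 62 to 68 mm either side, x = -46 to 43 mm, up to 110 mm above the bench; the well between, open front and back, holds only the toggle.
- guard (a joint): Angle of the orange guard flap (plate 88 mm long from the hinge, 136 mm wide, 5 mm thick): 0 shut (level), 1.57 upright, stop at 1.85 (leaning back); its front edge rises as it grows. A light friction hinge (about 1 N at the bar) that stays where it is left. Starts shut or a few degrees open.
- guard_bar (a point): Centre of the guard's round steel bar (10 mm thick, 72 mm long, along the hinge line), on two 8 mm stems 36 mm either side; 128 mm from the hinge line in the plane of the flap, with 35 mm clear to the flap's edge. It can be pinched from above and turns between the fingers as it is carried round its arc. The frame turns with the flap; shut, it equals guard_hinge's.
- toggle (a joint): Angle of the toggle lever: 0 on (leaning 0.4 rad to the green plate, -y of the switch box), 0.8 off (leaning 0.4 rad to the red plate, +y). It has friction (about 1 N at the tip) and stays where it is left. Starts at or near 0.
- toggle_tip (a point): Centre of the red ball (14 mm) on top of the toggle, 48 mm from its pivot; stem 10 mm thick. The pivot lies 63 mm in front of (-x) and 58 mm below guard_hinge, midway between the cheeks, 55 mm above the bench. The lever swings across the box (y, z): its tip moves from 19 mm on the -y side to 19 mm on the +y side.
- catch_floor (a point): Centre of the inner floor (6 mm above the bench) of the fixed wooden catch box: inner 130 (its x) x 170 mm (its y), walls 8 mm, rim 60 mm above the bench. A triangular tin plate (legs 52 mm along both walls) covers each corner 50 to 54 mm above the floor. The chute, 110 mm wide, has its mouth over the +x wall, 66 mm from centre, 68 mm high, rising to 145 mm high at 180 mm.
- boat_a_mid (a point): Centre (half-way up) of the jammed black lifeboat: 150 mm long (its x), 40 mm wide (its y; sides parallel over the middle 80 mm, 12 to 34 mm above the keel), 44 mm high, ends pointed, keel flat, about 110 g; z up. It stands on the catch box floor about 37 degrees off the box's y, ends under two corner plates; once along the box's y (within 10 degrees) it lifts out freely.
- free_bay: Cork pad, 64 x 170 x 3 mm, fixed in the empty bay of the boat tray. The origin is the centre of its underside, 10 mm above the bench (top 13 mm above the bench); x across the bay, y along it. Which of the three bays is empty varies.
- tray: Fixed wooden boat tray, 246 (x) x 184 mm (y), floor 10 mm above the bench, three bays side by side along x, 78 mm between centres, the lifeboats along y; battens 5 mm wide, 7 mm high between bays. Origin: centre of its underside. Stands on the other side of the feeder from the switch box.
- boat_b_mid (a point): Centre (half-way up) of a second, like lifeboat, standing in a bay of the tray along the tray's y. Leave alone.
- boat_c_mid (a point): Centre (half-way up) of a third, like lifeboat, standing in a bay of the tray along the tray's y. Leave alone.
- scraper_mid (a point): Middle of a steel scraper with dark wooden handle, 170 mm long (x), 40 mm wide, 18 mm high, lying loose on the bench in front of the catch box. Leave alone.
- tiller_mid (a point): Middle of a pale ash tiller with brass collar, 200 mm long (x), 26 mm wide, 18 mm high, lying loose on the bench towards its far edge. Leave alone.
There are look-alikes about, which are no part of the job. Leave any turquoise or white look-alike of the part that bears boat_a_mid alone.

How it is judged:
On the way, in this order (a step that is already met when the one before it is completed fails the run):
1. the guard is lifted upright with the toggle still on (value of joint guard above 1.1 rad and value of joint toggle below 0.5 rad), for 0.1 s.
2. the toggle is flipped over to off under the raised guard (value of joint toggle above 0.6 rad and value of joint guard above 0.8 rad), for 0.1 s.
3. the guard is lowered shut over the toggle, which is off (value of joint guard below 0.1 rad and value of joint toggle above 0.6 rad), for 0.1 s.
4. the jammed lifeboat is lifted out of the catch box (height (world z) of boat_a_mid above 0.09 m), for 0.1 s.
At the end, for the whole second after the job is handed in: The guard is shut (below 0.1 rad) with the toggle off (above 0.6 rad); the lifeboat from the catch box stands upright (within 0.15 rad), at rest and let go on the cork pad, its centre within 20 mm of the pad's centre and along the pad within 0.2 rad (all of step 3 and horizontal distance between boat_a_mid and free_bay below 0.02 m and z of boat_a_mid in the frame of free_bay below 0.032 m and angle between boat_a_mid's own z axis and vertical below 0.15 rad and angle between the x axis of boat_a_mid and the y axis of free_bay, either way round below 0.2 rad and linear speed of boat_a below 0.02 m/s); the robot touches nothing.
It fails at once if the jammed lifeboat is lifted out before the toggle is off (height (world z) of boat_a_mid above 0.06 m and value of joint toggle below 0.6 rad).
It fails at once if the second lifeboat is disturbed (moved over 20 mm) (distance of boat_b_mid from where it was at the start of the episode above 0.02 m).
It fails at once if the third lifeboat is disturbed (moved over 20 mm) (distance of boat_c_mid from where it was at the start of the episode above 0.02 m).
It fails at once if the scraper is disturbed (moved over 20 mm) (distance of scraper_mid from where it was at the start of the episode above 0.02 m).
It fails at once if the tiller is disturbed (moved over 20 mm) (distance of tiller_mid from where it was at the start of the episode above 0.02 m).
It also fails if it takes over 67 s, if anything falls off the work surface, if the arm or the gripper's body presses on something with over 40 N, if the wrist force passes 120 N, or if a joint passes its speed limit or range.

## Working session

There is one attempt and no reset: what is moved stays moved. The work goes in short steps, Python scripts to look and compute and a tool call to move; the robot and the scene stay as the last step left them, time stands still between calls to the robot, and variables do not carry over. Pictures are saved under pics/ and viewed, and the job is handed in when it is done.

Besides the shell and the picture viewer there is one more tool, called after ">>>" as name([rows], argument=value, ...), one row to a line, values as JSON. send_rows: Moves the arm, as the interface text tells. Its arguments: {"type":"object","properties":{"series":{"type":"array"},"gripper":{"type":"number"}},"required":["series"]}

```bash
mkdir -p pics
cat > h.py <<'E'
import numpy as np, cv2
from bench import arm
from scipy.spatial.transform import Rotation as R
def save(name,img): cv2.imwrite('pics/'+name+'.png',cv2.cvtColor(img,cv2.COLOR_RGB2BGR))
def pose():
    s=arm.read_state(); q=s['orientation']; T=np.eye(4); T[:3,:3]=R.from_quat([q[1],q[2],q[3],q[0]]).as_matrix(); T[:3,3]=s['tool_pos']; return s,T
def cam(name,T=None):
    c=arm.get_calibration(name); K=np.array(c['K']);k1=c['k1']
    M=np.array(c['cam_to_world']) if 'cam_to_world' in c else T@np.array(c['T_tool_cam'])
    return K,k1,M
def deproj(name,depth,T=None):
    "world xyz for every pixel"
    K,k1,M=cam(name,T)
    v,u=np.mgrid[0:480,0:640].astype(float)
    p=cv2.undistortPoints(np.stack([u.ravel(),v.ravel()],1)[:,None],K,np.array([k1,0,0,0.]))[:,0]
    z=depth.ravel(); P=np.c_[p*z[:,None],z]
    W=P@M[:3,:3].T+M[:3,3]
    W[z==0]=np.nan
    return W.reshape(480,640,3)
def proj(name,pts,T=None):
    K,k1,M=cam(name,T); Mi=np.linalg.inv(M)
    rv,_=cv2.Rodrigues(Mi[:3,:3])
    return cv2.projectPoints(np.array(pts,float),rv,Mi[:3,3],K,np.array([k1,0,0,0.]))[0][:,0]
def rows(p,yaw=0):
    "shift in tool axes for reaching world p"
    s,T=pose(); return T[:3,:3].T@(np.array(p)-T[:3,3])
E
python3 - <<'E'
from h import *
for n in ['side','top','wrist']:
    s,T=pose()
    im,d=arm.get_image(n); save(n+'0',im); np.savez('/tmp/'+n,im=im,d=d,T=T)
    print(n,arm.get_calibration(n))
print(s)
E
```

```text
side {'K': array([[531.99831473,   0.        , 321.42575017],
       [  0.        , 531.99831473, 229.64867817],
       [  0.        ,   0.        ,   1.        ]]), 'k1': -0.1553279002203607, 'cam_to_world': array([[ 0.84463475, -0.40543464,  0.34959247,  0.22839369],
       [-0.53513516, -0.62122849,  0.57245569, -0.59878193],
       [-0.01491656, -0.67059519, -0.7416735 ,  0.86507151],
       [ 0.        ,  0.        ,  0.        ,  1.        ]])}
top {'K': array([[466.15389519,   0.        , 321.97107905],
       [  0.        , 466.15389519, 235.62889302],
       [  0.        ,   0.        ,   1.        ]]), 'k1': -0.07408887216721283, 'cam_to_world': array([[ 0.00856373, -0.99110332,  0.13281894,  0.42676147],
       [-0.99990717, -0.00707967,  0.01164177, -0.0015385 ],
       [-0.01059788, -0.13290631, -0.99107194,  1.1762058 ],
       [ 0.        ,  0.        ,  0.        ,  1.        ]])}
wrist {'K': array([[353.81267505,   0.        , 324.99501287],
       [  0.        , 353.81267505, 238.23740128],
       [  0.        ,   0.        ,   1.        ]]), 'k1': -0.07163703157098
[... 329 characters left out ...]
00,
         1.00000000e+00]])}
{'t': 0.1, 'joint_pos': array([-1.23150105,  0.61584277, -0.01260923,  1.42473604,  0.00812471,
        1.10340478, -0.04040876]), 'dq': array([ 0.00143125, -0.00236809,  0.00119639, -0.00286191,  0.00036171,
        0.00133792, -0.00143991]), 'tau': array([ 1.36467599e-03, -4.70388007e+01,  2.60325847e-01, -1.71571505e+01,
        1.00914840e-02,  5.91251068e-03, -1.59444255e-05]), 'tool_pos': array([0.23225341, 0.60635518, 0.23024173]), 'orientation': array([ 0.58191706, -0.40122336,  0.58325778,  0.40025332]), 'ft_force': array([-0.08903458, -0.03353357,  0.33579037]), 'torque': array([ 0.02993593, -0.0042438 , -0.00842189]), 'opening': 0.08546905509150451}
```

View pics/top0.png

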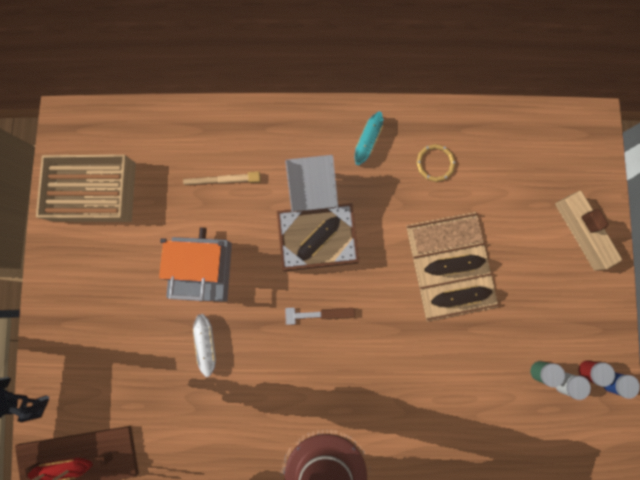

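View pics/side0.png

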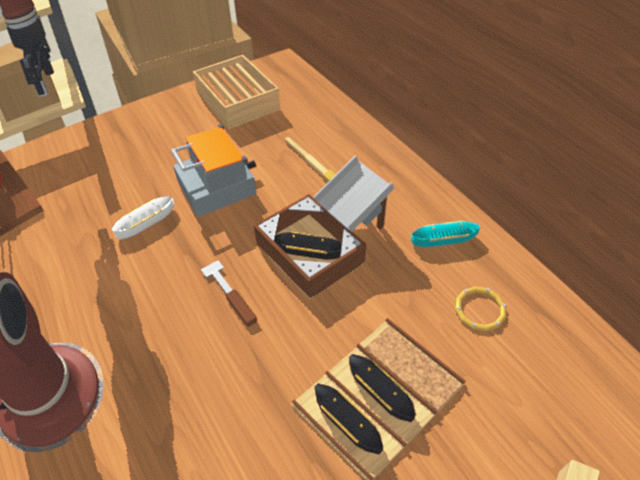

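Top picture: the switch box is at (195,270) with the orange flap at (190,260) and the bar near (187,288). The jammed black boat is in the catch box at (319,238), and the empty cork bay is at (447,235), the farthest bay. The look-alikes, turquoise (370,138) and white (204,345), stay untouched. Now I'll measure.

Run:
```python
from h import *
for n in ['top','side']:
    f=np.load('/tmp/%s.npz'%n); im,d=f['im'],f['d']; W=deproj(n,d); np.save('/tmp/W'+n,W)
    hsv=cv2.cvtColor(im,cv2.COLOR_RGB2HSV)
    m=(hsv[...,0]>3)&(hsv[...,0]<16)&(hsv[...,1]>200)&(hsv[...,2]>170)&(W[...,2]>0.08)
    m=cv2.erode(m.astype(np.uint8),np.ones((3,3)))>0
    P=W[m]; print(n,'flap',m.sum(),P.mean(0)); 
    c=P.mean(0);u,s,vt=np.linalg.svd(P-c); print('normal',vt[2],s)
    r=cv2.minAreaRect((P[:,:2]*1000).astype(np.float32)); print(r)
    for t in ['guard_bar','boat_a_mid','free_bay','tray','switch','toggle_tip','boat_b_mid']:
        o=arm.outline_of(n,t)
        for k in o:
            g=k['region']; P=W[g]; P=P[~np.isnan(P[:,0])]
            print(t,round(k['p'],2),k['box'],np.nanmedian(P,0).round(4), cv2.minAreaRect((P[:,:2]*1000).astype(np.float32)))
```

```text
top flap 0 [nan nan nan]
normal [0. 0. 1.] []
((0.0, 0.0), (0.0, 0.0), 0.0)
guard_bar 0.86 [190.8, 271.3, 63.3, 58.8] [0.5015 0.3151 0.1166] ((489.14892578125, 337.0368957519531), (180.96328735351562, 143.15151977539062), 88.48820495605469)
boat_a_mid 0.81 [318.4, 238.1, 43.8, 43.1] [0.5731 0.0218 0.0441] ((577.5650634765625, 23.14780044555664), (49.12888717651367, 139.95416259765625), 47.343780517578125)
boat_a_mid 0.77 [204.3, 347.0, 20.7, 59.0] [0.3099 0.2942 0.0378] ((309.56439208984375, 297.0870056152344), (147.70529174804688, 41.27604675292969), 10.89333724975586)
boat_a_mid 0.74 [196.3, 265.6, 73.7, 74.7] [0.4939 0.3048 0.1141] ((507.76727294921875, 322.637451171875), (161.91183471679688, 185.7085723876953), 86.04918670654297)
boat_a_mid 0.69 [367.0, 136.6, 30.3, 51.2] [ 0.8315 -0.1029  0.0373] ((843.6700439453125, -105.96316528320312), (46.610328674316406, 165.4530029296875), 64.10136413574219)
free_bay 0.79 [447.5, 235.8, 74.4, 37.1] [ 0.5869 -0.3037  0.0117] ((587.6132202148438, -306.4375305175781), (65.10784912109375, 177.398193359375), 10.848628997802734)
tray 0.92 [453.6
[... 2126 characters left out ...]
 -302.9223327636719), (70.71482849121094, 171.30125427246094), 12.662886619567871)
toggle_tip 0.62 [215.1, 173.0, 80.6, 93.4] [0.488  0.2745 0.0695] ((522.5634765625, 394.0621643066406), (306.5032653808594, 195.38758850097656), 86.4249038696289)
boat_b_mid 0.94 [384.2, 386.8, 72.6, 67.5] [ 0.5072 -0.3195  0.0495] ((512.1973876953125, -309.8106384277344), (45.09893035888672, 157.61093139648438), 9.378533363342285)
boat_b_mid 0.36 [326.6, 226.7, 143.9, 144.4] [0.6352 0.0294 0.0617] ((679.8154296875, 69.31303405761719), (377.9700012207031, 246.8074493408203), 11.08616828918457)<stdin>:7: RuntimeWarning: Mean of empty slice.
  ret = um.true_divide(
<stdin>:8: RuntimeWarning: Mean of empty slice.
```

Run:
```python
from h import *
t=np.load('/tmp/top.npz')['im'];s=np.load('/tmp/side.npz')['im']
save('c_sw',np.hstack([cv2.resize(t[215:315,150:250],(400,400),interpolation=2),cv2.resize(s[115:225,160:270],(400,400),interpolation=2)]))
save('c_box',np.hstack([cv2.resize(t[190:280,270:360],(400,400),interpolation=2),cv2.resize(s[180:300,250:370],(400,400),interpolation=2)]))
```

```text
(no output)
```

View pics/c_sw.png

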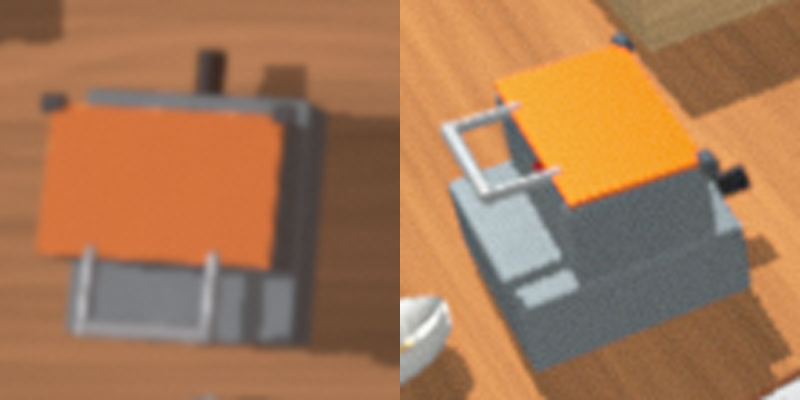

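View pics/c_box.png

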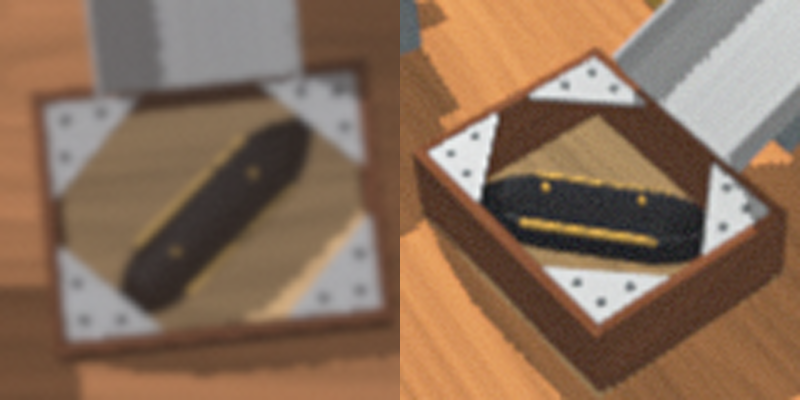

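Run:
```python
from h import *
for n,(r,c) in {'top':(258,190),'side':(148,215)}.items():
    f=np.load('/tmp/%s.npz'%n); im=f['im']; W=np.load('/tmp/W%s.npy'%n)
    hsv=cv2.cvtColor(im,cv2.COLOR_RGB2HSV); print(hsv[r,c],W[r,c])
    m=(hsv[...,0]<14)&(hsv[...,1]>200)&(hsv[...,2]>150)&(W[...,2]>0.1)&(abs(W[...,1]-.32)<.12)&(abs(W[...,0]-.52)<.15)
    P0=W[m]
    m=cv2.erode(m.astype(np.uint8),np.ones((3,3)))>0
    P=W[m];c0=P.mean(0);vt=np.linalg.svd(P-c0)[2]; print(n,m.sum(),c0,vt[2]/vt[2][2])
    print(cv2.minAreaRect((P0[:,:2]*1000).astype(np.float32)))
    print(cv2.boxPoints(cv2.minAreaRect((P0[:,:2]*1000).astype(np.float32))))
```

```text
[ 11 181 213] [0.51451018 0.31336934 0.11871622]
top 0 [nan nan nan] [0. 0. 1.]
((0.0, 0.0), (0.0, 0.0), 0.0)
[[0. 0.]
 [0. 0.]
 [0. 0.]
 [0. 0.]]
[ 17 206 246] [0.51265109 0.31469231 0.11881721]
side 0 [nan nan nan] [0. 0. 1.]
((493.2369079589844, 254.98446655273438), (34.744285583496094, 87.23117065429688), 59.029178619384766)
[[446.8999  262.53372]
 [521.69446 217.64444]
 [539.5739  247.43521]
 [464.77936 292.3245 ]]<stdin>:8: RuntimeWarning: Mean of empty slice.
  ret = um.true_divide(
```

```bash
python3 - <<'E' 2>/dev/null
from h import *
for n in ['top','side']:
    f=np.load('/tmp/%s.npz'%n); im=f['im']; W=np.load('/tmp/W%s.npy'%n)
    hsv=cv2.cvtColor(im,cv2.COLOR_RGB2HSV)
    m=(hsv[...,0]<20)&(hsv[...,1]>165)&(hsv[...,2]>150)&(W[...,2]>0.1)&(abs(W[...,1]-.32)<.12)&(abs(W[...,0]-.52)<.15)
    P0=W[m]
    m=cv2.erode(m.astype(np.uint8),np.ones((3,3)))>0
    P=W[m];c0=P.mean(0);vt=np.linalg.svd(P-c0)[2]; print(n,m.sum(),c0,vt[2]/vt[2][2])
    print(cv2.minAreaRect((P0[:,:2]*1000).astype(np.float32)))
    print(cv2.boxPoints(cv2.minAreaRect((P0[:,:2]*1000).astype(np.float32))))
    # bar pixels: grey, z>0.09 , front
    g=(hsv[...,1]<90)&(W[...,2]>0.09)&(W[...,2]<.2)&(abs(W[...,1]-.32)<.1)&(W[...,0]>.38)&(W[...,0]<.48)
    for v,u in np.argwhere(g)[:80:2]: print((u,v),W[v,u].round(3),end=' ')
    print()
    # catch-box rim / boat
    b=(hsv[...,2]<70)&(W[...,2]>0.03)&(W[...,2]<.055)&(np.hypot(W[...,0]-.575,W[...,1]-.02)<.085)
    P=W[b]; print('boat',b.sum(),P.mean(0),cv2.minAreaRect((P[:,:2]*1000).astype(np.float32)), np.percentile(P[:,2],[5,50,95]))
    b=(W[...,2]>0.052)&(W[...,2]<.066)&(np.hypot(W[...,0]-.575,W[...,1]-.02)<.14)
    P=W[b]; print('rim',b.sum(),P.mean(0),cv2.minAreaRect((P[:,:2]*1000).astype(np.float32)))
E
```

```text
top 1791 [0.5086923  0.31429175 0.11630895] [0.05313689 0.00119799 1.        ]
((508.796142578125, 315.1590576171875), (136.74591064453125, 86.31558227539062), 87.57392883300781)
[[462.78278 248.67426]
 [549.021   245.02051]
 [554.8095  381.64386]
 [468.5713  385.2976 ]]
(np.int64(219), np.int64(274)) [0.479 0.249 0.102] (np.int64(219), np.int64(275)) [0.477 0.249 0.1  ] (np.int64(219), np.int64(276)) [0.475 0.25  0.097] (np.int64(172), np.int64(277)) [0.471 0.354 0.117] (np.int64(171), np.int64(278)) [0.468 0.355 0.12 ] (np.int64(173), np.int64(278)) [0.468 0.35  0.121] (np.int64(219), np.int64(278)) [0.47  0.249 0.101] (np.int64(172), np.int64(279)) [0.466 0.352 0.121] (np.int64(202), np.int64(279)) [0.467 0.283 0.12 ] (np.int64(204), np.int64(279)) [0.467 0.279 0.12 ] (np.int64(171), np.int64(280)) [0.464 0.355 0.12 ] (np.int64(173), np.int64(280)) [0.464 0.349 0.122] (np.int64(201), np.int64(280)) [0.464 0.285 0.123] (np.int64(203), np.int64(280)) [0.465 0.281 0.12 ] (np.int64(219), np.int64(280)) [0.466 0.248 0.101] (np.int64(172), np.int64(281)) [0.461 0.352 0.121] (np.int64(17
[... 3480 characters left out ...]
0.444 0.351 0.124] (np.int64(182), np.int64(149)) [0.448 0.352 0.121] (np.int64(189), np.int64(149)) [0.471 0.381 0.091] (np.int64(172), np.int64(150)) [0.426 0.353 0.127] (np.int64(174), np.int64(150)) [0.43  0.352 0.126] (np.int64(176), np.int64(150)) [0.434 0.352 0.124] (np.int64(178), np.int64(150)) [0.439 0.355 0.12 ] (np.int64(171), np.int64(151)) [0.423 0.353 0.126] 
boat 830 [0.5725578  0.01570355 0.04636538] ((569.66162109375, 19.71603012084961), (33.80422592163086, 138.83953857421875), 48.543025970458984) [0.03265181 0.0477777  0.05349037]
rim 2547 [0.57526146 0.01421892 0.06074827] ((605.5845336914062, 28.785682678222656), (203.69100952148438, 189.5164337158203), 6.91728401184082)
```

```bash
cat >> h.py <<'E'
def goto(p,yaw_jaw=None):
    """print tool-axis shift to reach world p and turn so that jaw axis (tool z) lies along horizontal angle yaw_jaw"""
    s,T=pose(); d=T[:3,:3].T@(np.array(p)-T[:3,3])
    a=0
    if yaw_jaw is not None:
        cur=np.arctan2(T[1,2],T[0,2]); a=(yaw_jaw-cur+np.pi/2)%np.pi-np.pi/2
        a*=np.sign(T[2,0])  # turn about tool x (down)
    print('shift',d.round(4),'turn',round(float(a),3),'steps(yaw)',abs(a)/.125)
E
python3 - <<'E'
from h import *
s,T=pose(); print(T.round(3)); goto([.4255,.3195,.25],-0.055)
E
```

```text
[[-0.    -0.934  0.358  0.232]
 [-0.     0.358  0.934  0.607]
 [-1.    -0.    -0.     0.231]
 [ 0.     0.     0.     1.   ]]
shift [-0.0187 -0.2831 -0.1994] turn 1.26 steps(yaw) 10.080498254902748
```

>>> send_rows([
  [[-0.019, -0.283, -0.199, 1.26], [-0.019, -0.283, -0.199, 1.26], [-0.019, -0.283, -0.199, 1.26], [-0.019, -0.283, -0.199, 1.26], [-0.019, -0.283, -0.199, 1.26]],
], gripper=-0.3)

```text
t: 1.27
tool_pos: [0.3495, 0.4327, 0.2431]
orientation: [0.678, -0.2, 0.678, 0.2]
ft_force: [1.1, 0.6, 0.4]
opening: 0.0299
```

Run:
```python
from h import *
goto([.40,.3195,.27],-0.055)
```

```text
shift [-0.0269 -0.1225 -0.019 ] turn 0.629 steps(yaw) 5.032856568634652
```

>>> send_rows([
  [[-0.027, -0.123, -0.019, 0.629], [-0.027, -0.123, -0.019, 0.629], [-0.027, -0.123, -0.019, 0.629], [-0.027, -0.123, -0.019, 0.629], [-0.027, -0.123, -0.019, 0.629]],
])

```text
t: 1.68
tool_pos: [0.4029, 0.3152, 0.2716]
orientation: [0.708, 0.021, 0.706, -0.02]
ft_force: [0.1, 0.6, 0.5]
opening: 0.0305
```

```bash
python3 - <<'E' 2>/dev/null
from h import *
s,T=pose(); print(T.round(3))
im,d=arm.get_image('wrist'); W=deproj('wrist',d,T); save('w1',im); np.savez('/tmp/w1',im=im,W=W)
hsv=cv2.cvtColor(im,cv2.COLOR_RGB2HSV)
m=(hsv[...,0]<20)&(hsv[...,1]>165)&(hsv[...,2]>120)&(W[...,2]>0.1)&(W[...,2]<.14)
m=(m*255).astype(np.uint8); P=W[m>0]
c0=P.mean(0);vt=np.linalg.svd(P[::10]-c0)[2];print(m.sum()/255,c0,vt[2]/vt[2][2])
r=cv2.minAreaRect((P[:,:2]*1000).astype(np.float32));print(r,cv2.boxPoints(r))
g=(hsv[...,1]<90)&(W[...,2]>0.105)&(W[...,2]<.14)&(W[...,0]<.46)&(W[...,0]>.38)
P=W[g];print('bar etc',len(P),cv2.minAreaRect((P[:,:2]*1000).astype(np.float32)))
q=P[P[:,0]<.433]; print(len(q),q.mean(0),np.polyfit(q[:,1],q[:,0],1),np.percentile(q[:,0],[3,50,97]),np.percentile(q[:,2],[50,95]),np.percentile(q[:,1],[1,99]))
E
```

```text
[[ 0.003  0.059  0.998  0.403]
 [ 0.001  0.998 -0.059  0.315]
 [-1.     0.001  0.003  0.272]
 [ 0.     0.     0.     1.   ]]
14557.0 [0.51027389 0.32070894 0.11746287] [ 0.05295723 -0.00192549  1.        ]
((511.07843017578125, 316.36181640625), (135.7775115966797, 88.23067474365234), 87.14449310302734) [[463.63583 250.75508]
 [551.75696 246.35963]
 [558.521   381.96857]
 [470.3999  386.364  ]]
bar etc 1723 ((441.5118408203125, 320.68951416015625), (81.4789810180664, 39.00708770751953), 88.0527572631836)
1125 [0.42701332 0.3218014  0.12305133] [0.03037147 0.41723974] [0.42174149 0.42695643 0.43220353] [0.12329023 0.12493799] [0.28256369 0.36071634]
```

View pics/w1.png

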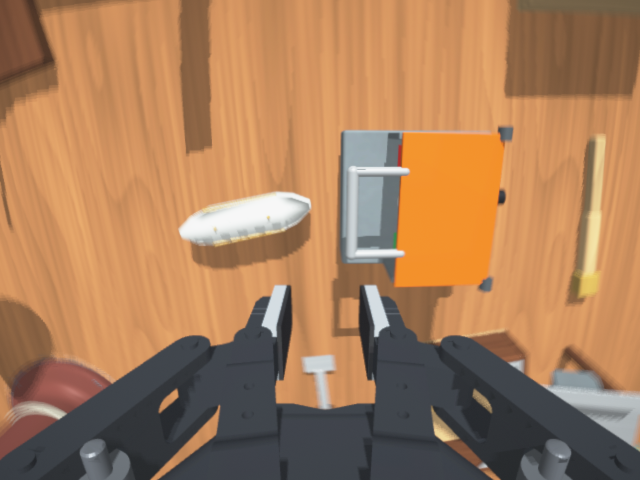

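```bash
cat >> h.py <<'E'
H=np.array([.555,.3148,.113]); ux=np.array([np.cos(.05),-np.sin(.05),0]); uy=np.array([np.sin(.05),np.cos(.05),0]); uz=np.array([0,0,1.])
def bar(a,r=.128): return H-ux*r*np.cos(a)+uz*r*np.sin(a)
E
python3 - <<'E'
from h import *
print(bar(.053)); goto(bar(.053)+[0,0,.03],-.05); goto(bar(.053)-[0,0,.018],-.05)
E
```

```text
[0.42733948 0.32118835 0.11978082]
shift [0.1212 0.0051 0.0254] turn -0.009 steps(yaw) 0.07203828642979104
shift [0.1692 0.005  0.0253] turn -0.009 steps(yaw) 0.07203828642979104
```

>>> send_rows([
  [[0.03, 0.005, 0.025, -0.009], [0.07, 0.005, 0.025, -0.009], [0.11, 0.005, 0.025, -0.009], [0.14, 0.005, 0.025, -0.009], [0.169, 0.005, 0.025, -0.009]],
])

```text
t: 2.15
tool_pos: [0.4261, 0.3217, 0.1]
orientation: [0.707, 0.017, 0.707, -0.016]
ft_force: [0.6, 0.5, -0.1]
opening: 0.0302
```

```bash
python3 - <<'E' 2>/dev/null
from h import *
goto(bar(.053)-[0,0,.018],-.05)
im,d=arm.get_image('wrist'); save('w2',im)
E
```

```text
shift [-0.0018 -0.0004  0.0013] turn 0.004 steps(yaw) 0.032291853172388585
```

View pics/w2.png

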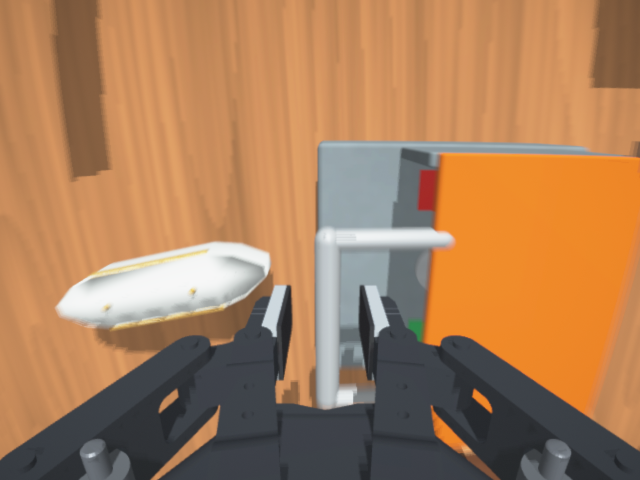

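The bar, at column 327, lies between the fingers (290 to 362). Closing.

>>> send_rows([
  [[0, 0, 0, 0], [0, 0, 0, 0], [0, 0, 0, 0], [0, 0, 0, 0]],
], gripper=-1)

```text
t: 2.53
tool_pos: [0.427, 0.3195, 0.0971]
orientation: [0.707, 0.015, 0.707, -0.018]
ft_force: [4.8, -2.4, -2.6]
opening: 0.0081
```

```bash
python3 - <<'E' 2>/dev/null
from h import *
s,T=pose(); print(T[:3,3],s['ft_force'],s['opening'])
a0=.053; off=T[:3,3]-bar(a0)
for a in np.arange(.053,1.75,.13):
    p=bar(a)+off; print(round(a,2),(T[:3,:3].T@(p-T[:3,3])).round(3))
E
```

```text
[0.42703413 0.31951279 0.09712638] [ 4.82004418 -2.37249553 -2.56704145] 0.008080710486298057
0.05 [0. 0. 0.]
0.18 [-0.017 -0.     0.002]
0.31 [-0.033 -0.     0.006]
0.44 [-0.048 -0.     0.012]
0.57 [-0.063 -0.     0.02 ]
0.7 [-0.076 -0.     0.03 ]
0.83 [-0.088 -0.     0.042]
0.96 [-0.098 -0.001  0.055]
1.09 [-0.107 -0.001  0.069]
1.22 [-0.114 -0.001  0.084]
1.35 [-0.118 -0.001  0.1  ]
1.48 [-0.121 -0.001  0.117]
1.61 [-0.121 -0.001  0.133]
1.74 [-0.119 -0.001  0.15 ]
```

>>> send_rows([
  [[-0.017, 0, 0.002, 0], [-0.033, 0, 0.006, 0], [-0.048, 0, 0.012, 0], [-0.063, 0, 0.02, 0], [-0.076, 0, 0.03, 0]],
])

```text
t: 2.95
tool_pos: [0.4593, 0.318, 0.1757]
orientation: [0.709, 0.015, 0.705, -0.017]
ft_force: [2.8, -1.8, -4.6]
opening: 0.0079
```

```bash
cat > arc.py <<'E'
from h import *
import sys
s,T=pose(); print(T[:3,3],s['ft_force'],s['opening'])
off=np.array([0,0,-.0225])
d=T[:3,3]-off-H; a0=np.arctan2(d[2],-d@ux); print('angle',a0,'radius',np.hypot(d[2],d@ux),'y',d@uy)
im,_=arm.get_image('side'); save(sys.argv[1],cv2.resize(im[60:240,120:300],(540,540)))
for a in map(float,sys.argv[2:]):
    p=bar(a)+off; print(round(a,2),(T[:3,:3].T@(p-T[:3,3])).round(3))
E
python3 arc.py s1 .83 .96 1.09 1.22 1.35 1.48 1.61
```

```text
[0.45933678 0.31801085 0.17571838] [ 2.75736681 -1.80797814 -4.59209206] 0.007913275095936733
angle 0.7275057394293872 radius 0.1281462277519099 y -0.0015743298743784613
0.83 [-0.009  0.002  0.009]
0.96 [-0.02   0.001  0.022]
1.09 [-0.028  0.001  0.037]
1.22 [-0.035  0.001  0.052]
1.35 [-0.039  0.001  0.068]
1.48 [-0.042  0.001  0.084]
1.61 [-0.042  0.001  0.101]
```

View pics/s1.png

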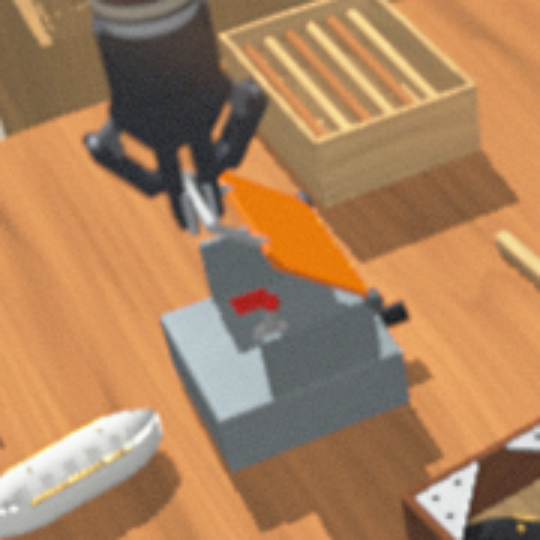

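The guard is rising with the bar held. Continuing.

>>> send_rows([
  [[-0.009, 0.001, 0.009, 0], [-0.02, 0.001, 0.022, 0], [-0.028, 0.001, 0.037, 0], [-0.035, 0.001, 0.052, 0], [-0.039, 0.001, 0.068, 0]],
])

```text
t: 3.42
tool_pos: [0.527, 0.315, 0.2181]
orientation: [0.708, 0.015, 0.706, -0.017]
ft_force: [-2.7, -2.0, -2.0]
opening: 0.008
```

```bash
python3 arc.py s2 1.35 1.48 1.61 1.68 1.74
```

```text
[0.52699317 0.31504001 0.21812213] [-2.69006529 -1.95584101 -1.96192136] 0.008041095772197557
angle 1.3549415484841485 radius 0.13065413265462583 y -0.0011600476966660833
1.35 [ 0.003  0.001 -0.   ]
1.48 [0.    0.001 0.016]
1.61 [-0.     0.001  0.033]
1.68 [0.    0.001 0.042]
1.74 [0.002 0.001 0.05 ]
```

View pics/s2.png

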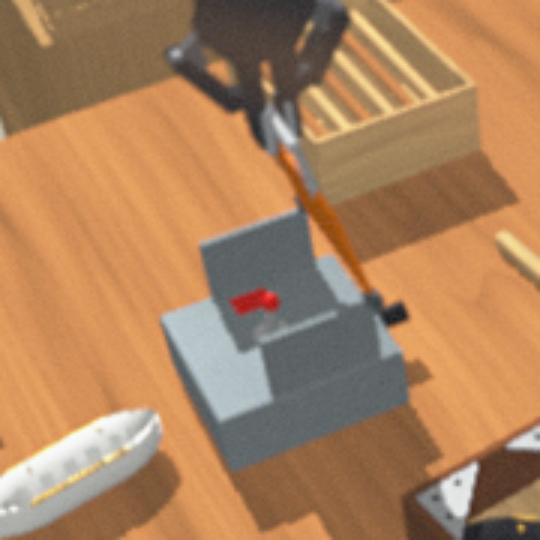

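>>> send_rows([
  [[0.001, 0, 0.013, 0], [-0.001, 0, 0.025, 0], [-0.001, 0, 0.036, 0], [0.0, 0, 0.044, 0], [0.0, 0, 0.044, 0]],
])

```text
t: 3.88
tool_pos: [0.5757, 0.3128, 0.22]
orientation: [0.71, 0.017, 0.703, -0.017]
ft_force: [-1.0, -0.6, -0.2]
opening: 0.0082
```

>>> send_rows([
  [[0, 0, 0, 0], [0, 0, 0, 0], [0, 0, 0, 0]],
], gripper=-0.3)

```text
t: 4.13
tool_pos: [0.576, 0.3135, 0.2209]
orientation: [0.711, 0.017, 0.702, -0.016]
ft_force: [0.0, -0.1, 0.6]
opening: 0.0293
```

```bash
python3 arc.py s3 1.7
```

```text
[0.57599328 0.31350274 0.22091607] [ 0.04881276 -0.12481829  0.56215962] 0.02932808319341217
angle 1.7306872669365352 radius 0.13210106362400045 y -0.00024641266857153765
1.7 [ 0.003  0.    -0.005]
```

View pics/s3.png

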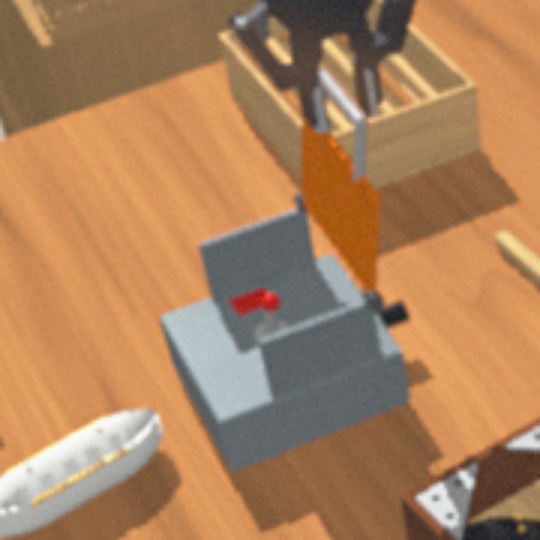

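>>> send_rows([
  [[-0.03, 0, 0, 0], [-0.06, 0, -0.01, 0], [-0.06, -0.02, -0.04, 0], [-0.06, -0.035, -0.07, 0], [-0.06, -0.04, -0.086, 0]],
], gripper=-1)

```text
t: 4.6
tool_pos: [0.485, 0.2753, 0.2808]
orientation: [0.711, 0.017, 0.703, -0.017]
ft_force: [-0.8, -0.3, 0.2]
opening: -0.0002
```

```bash
python3 - <<'E' 2>/dev/null
from h import *
s,T=pose(); print(T.round(3))
im,d=arm.get_image('wrist'); W=deproj('wrist',d,T); save('w3',im); np.savez('/tmp/w3',im=im,W=W)
hsv=cv2.cvtColor(im,cv2.COLOR_RGB2HSV)
m=((hsv[...,0]<5)|(hsv[...,0]>174))&(hsv[...,1]>150)&(hsv[...,2]>90)&(W[...,2]>.085)&(W[...,2]<.12)
P=W[m]; P=P[np.hypot(P[:,0]-.49,P[:,1]-.3)<.05];print(len(P),np.median(P,0),P.max(0))
print('tip expected',H-ux*.063-uy*.019)
g=H-ux*.063-uy*.043; g[2]=.13; goto(g,-.05);g[2]=.088; goto(g,-.05)
E
```

```text
[[ 0.012  0.048  0.999  0.485]
 [ 0.     0.999 -0.048  0.275]
 [-1.     0.001  0.012  0.281]
 [ 0.     0.     0.     1.   ]]
124 [0.49008072 0.30175155 0.10515854] [0.49547212 0.30713156 0.10788237]
tip expected [0.49112913 0.29897243 0.113     ]
shift [ 0.1508 -0.0007  0.0062] turn 0.003 steps(yaw) 0.0274560773758612
shift [ 0.1928 -0.0007  0.0058] turn 0.003 steps(yaw) 0.0274560773758612
```

View pics/w3.png

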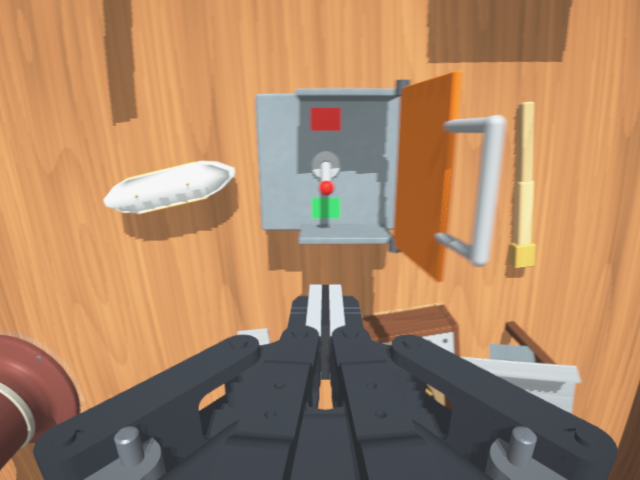

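>>> send_rows([
  [[0.04, -0.001, 0.006, 0], [0.08, -0.001, 0.006, 0], [0.12, -0.001, 0.006, 0], [0.15, -0.001, 0.006, 0], [0.178, -0.001, 0.006, 0]],
])

```text
t: 5.07
tool_pos: [0.4899, 0.275, 0.101]
orientation: [0.71, 0.017, 0.704, -0.016]
ft_force: [-0.8, 0.4, -1.1]
opening: -0.0003
```

```bash
python3 - <<'E' 2>/dev/null
from h import *
s,T=pose(); print(T.round(3)[:,3],s['ft_force'])
im,d=arm.get_image('wrist'); save('w4',im)
g=H-ux*.063-uy*.041; g[2]=.086; goto(g,-.05)
g=H-ux*.063+uy*.003; g[2]=.086; goto(g,-.05)
E
```

```text
[0.49  0.275 0.101 1.   ] [-0.78435816  0.40894477 -1.10498091]
shift [0.0101 0.0038 0.0031] turn 0.004 steps(yaw) 0.032386244359180694
shift [0.0099 0.0478 0.0032] turn 0.004 steps(yaw) 0.032386244359180694
```

View pics/w4.png

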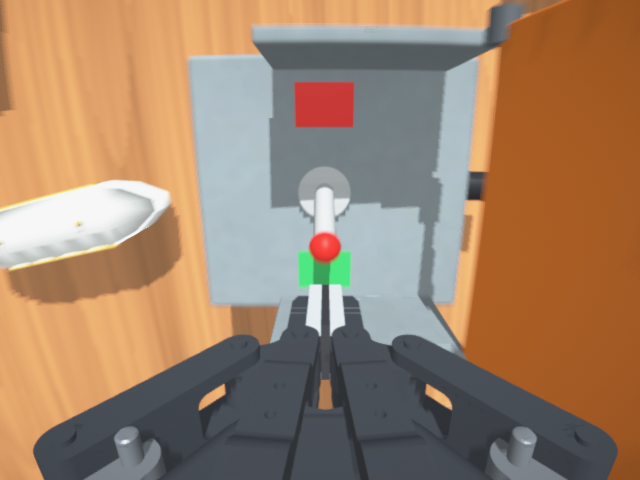

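>>> send_rows([
  [[0.014, 0.002, 0.003, 0], [0.016, 0.012, 0.003, 0], [0.016, 0.024, 0.003, 0], [0.016, 0.036, 0.003, 0], [0.016, 0.048, 0.003, 0]],
])

```text
t: 5.53
tool_pos: [0.4923, 0.3162, 0.081]
orientation: [0.707, 0.011, 0.707, -0.021]
ft_force: [-2.9, -25.7, 10.1]
opening: -0.0002
```

```bash
cat > tog.py <<'E'
from h import *
import sys
s,T=pose(); print(T.round(3)[:,3],s['ft_force'])
im,d=arm.get_image('wrist'); save(sys.argv[1],im); W=deproj('wrist',d,T)
hsv=cv2.cvtColor(im,cv2.COLOR_RGB2HSV)
m=((hsv[...,0]<5)|(hsv[...,0]>174))&(hsv[...,1]>150)&(hsv[...,2]>90)&(W[...,2]>.085)&(W[...,2]<.12)
P=W[m]; P=P[np.hypot(P[:,0]-.49,P[:,1]-.32)<.06]; 
if len(P): print(len(P),np.median(P,0)); print('tip y rel',((np.median(P,0)-H)@uy))
E
python3 tog.py w5
```

```text
[0.492 0.316 0.081 1.   ] [ -2.90125327 -25.72242299  10.06922308]
965 [0.49351719 0.33957867 0.10344653]
tip y rel 0.02167484719099533
```

View pics/w5.png

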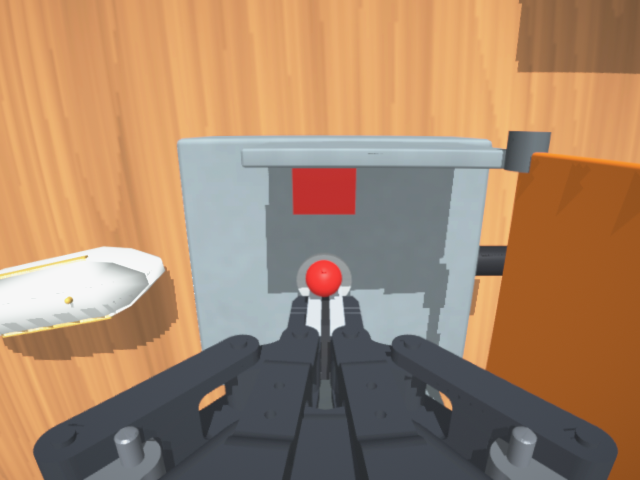

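>>> send_rows([
  [[0, -0.02, 0, 0], [-0.03, -0.025, 0, 0], [-0.07, -0.025, 0, 0], [-0.11, -0.025, 0, 0], [-0.15, -0.025, 0, 0]],
])

```text
t: 6.0
tool_pos: [0.4916, 0.2954, 0.2353]
orientation: [0.708, 0.01, 0.706, -0.02]
ft_force: [1.3, 1.1, 0.3]
opening: 0.0001
```

>>> send_rows([
  [[-0.03, 0, 0, 0], [-0.06, 0.01, 0.01, 0], [-0.06, 0.02, 0.02, 0], [-0.06, 0.02, 0.02, 0]],
], gripper=-0.3)

```text
t: 6.33
tool_pos: [0.5143, 0.3201, 0.2994]
orientation: [0.711, 0.012, 0.703, -0.016]
ft_force: [-1.0, 0.9, -0.3]
opening: 0.0298
```

```bash
python3 tog.py w6
python3 - <<'E'
from h import *
im,d=arm.get_image('side'); save('s4',cv2.resize(im[60:240,120:300],(540,540)))
b=bar(1.73); goto(b+[0,0,.04],-.05); goto(b-[0,0,.019],-.05)
E
```

```text
[0.514 0.32  0.299 1.   ] [-1.01502599  0.87257768 -0.34973461]
133 [0.49324454 0.33741246 0.10413114]
tip y rel 0.019497712671108627
shift [ 0.0166 -0.0004  0.0637] turn 0.009 steps(yaw) 0.0711394855791827
shift [0.0756 0.0004 0.0635] turn 0.009 steps(yaw) 0.0711394855791827
```

View pics/w6.png

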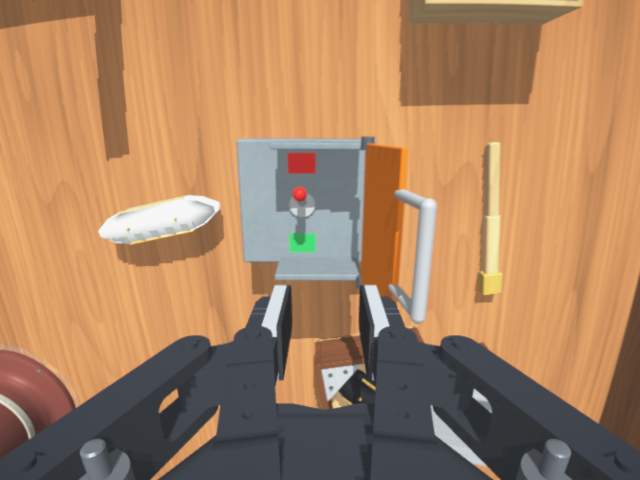

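View pics/s4.png

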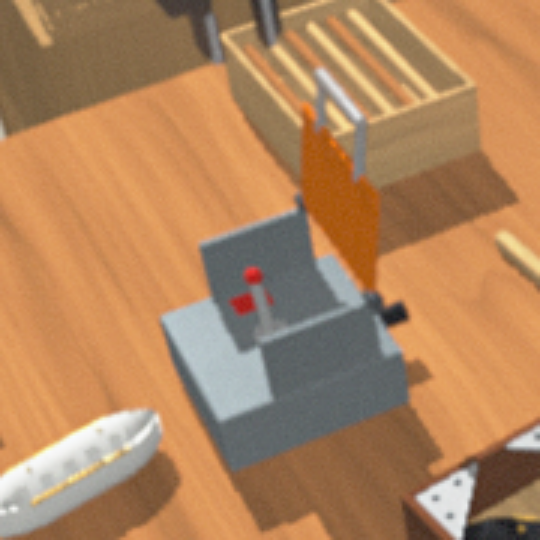

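>>> send_rows([
  [[0, 0, 0.04, 0.009], [0.005, 0, 0.0635, 0.009], [0.03, 0, 0.0635, 0.009], [0.055, 0, 0.0635, 0.009], [0.077, 0, 0.0635, 0.009]],
])

```text
t: 6.85
tool_pos: [0.5742, 0.3129, 0.2169]
orientation: [0.707, 0.013, 0.707, -0.023]
ft_force: [-1.3, 0.5, -0.3]
opening: 0.0296
```

Run:
```python
from h import *
s,T=pose();print(T[:3,3],s['ft_force'])
b=bar(1.73);goto(b-[0,0,.021],-.05)
im,d=arm.get_image('wrist'); save('w7',im)
```

```text
[0.57415389 0.3129191  0.21686759] [-1.26127563  0.51964237 -0.27445475]
shift [-0.0015  0.0009  0.0011] turn -0.001 steps(yaw) 0.006176673135906086
```

View pics/w7.png

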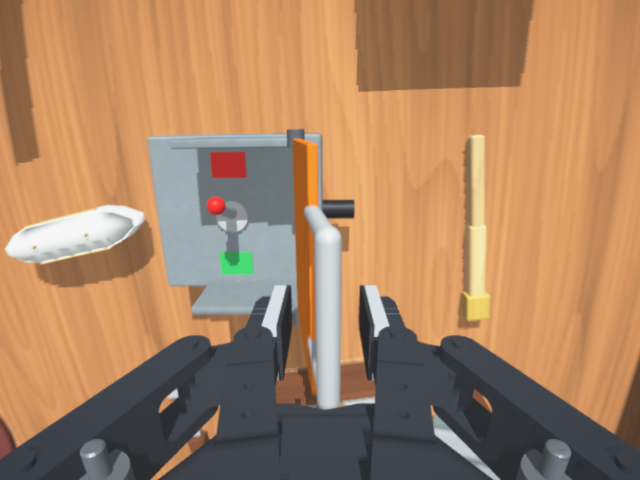

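The bar, at column 328, is between the fingers. Grip it and carry it back down.

>>> send_rows([
  [[0, 0, 0, 0], [0, 0, 0, 0], [0, 0, 0, 0], [0, 0, 0, 0]],
], gripper=-1)

```text
t: 7.23
tool_pos: [0.5695, 0.3117, 0.2104]
orientation: [0.702, 0.01, 0.711, -0.025]
ft_force: [-0.3, -0.4, -11.6]
opening: 0.0086
```

Run:
```python
from h import *
s,T=pose(); print(T[:3,3],s['ft_force'],s['opening'])
off=T[:3,3]-bar(1.73)
for a in np.arange(1.73,-.06,-.14):
    p=bar(a)+off; print(round(a,2),(T[:3,:3].T@(p-T[:3,3])).round(3))
```

```text
[0.56946398 0.31166162 0.21039111] [ -0.2994502   -0.39712667 -11.56403715] 0.008586606738896762
1.73 [0. 0. 0.]
1.59 [-0.001 -0.    -0.018]
1.45 [-0.    -0.    -0.036]
1.31 [ 0.003  0.    -0.053]
1.17 [ 0.009  0.    -0.07 ]
1.03 [ 0.018  0.    -0.086]
0.89 [ 0.028  0.001 -0.101]
0.75 [ 0.041  0.001 -0.113]
0.61 [ 0.055  0.001 -0.125]
0.47 [ 0.07   0.001 -0.134]
0.33 [ 0.087  0.002 -0.14 ]
0.19 [ 0.104  0.002 -0.145]
0.05 [ 0.122  0.003 -0.147]
```

>>> send_rows([
  [[-0.001, 0, -0.018, 0], [0, 0, -0.036, 0], [0.003, 0, -0.053, 0], [0.009, 0, -0.07, 0], [0.018, 0, -0.086, 0]],
])

```text
t: 7.65
tool_pos: [0.4875, 0.3155, 0.1951]
orientation: [0.706, 0.012, 0.707, -0.024]
ft_force: [8.9, 0.4, -10.8]
opening: 0.0085
```

```bash
sed -i 's/-.0225/-.0255/' arc.py; python3 arc.py s5 .95 .8 .65 .5 .35 .2 .1 0 -.05
```

```text
[0.48751902 0.31547018 0.19514857] [  8.90379955   0.40873873 -10.77962923] 0.008513641245912326
angle 1.0111970372633494 radius 0.12702377439200316 y -0.002703300214488875
0.95 [ 0.003  0.003 -0.007]
0.8 [ 0.016  0.003 -0.022]
0.65 [ 0.03   0.003 -0.034]
0.5 [ 0.046  0.003 -0.045]
0.35 [ 0.064  0.004 -0.053]
0.2 [ 0.082  0.004 -0.058]
0.1 [ 0.095  0.004 -0.06 ]
0.0 [ 0.108  0.005 -0.061]
-0.05 [ 0.114  0.005 -0.06 ]
```

View pics/s5.png

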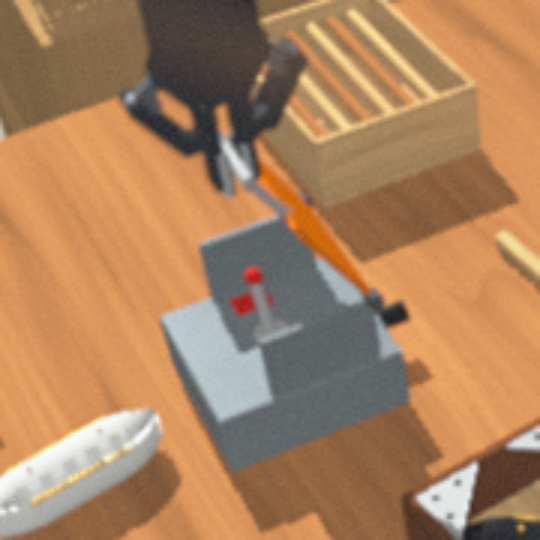

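>>> send_rows([
  [[0.01, 0.001, -0.015, 0], [0.023, 0.001, -0.028, 0], [0.038, 0.001, -0.04, 0], [0.055, 0.001, -0.049, 0], [0.073, 0.001, -0.056, 0]],
])

```text
t: 8.12
tool_pos: [0.4312, 0.3182, 0.1234]
orientation: [0.708, 0.012, 0.706, -0.023]
ft_force: [7.7, -0.8, -1.0]
opening: 0.0081
```

```bash
python3 arc.py s6 .1 0 -.05
```

```text
[0.43118219 0.31817929 0.12338405] [ 7.74320693 -0.77748477 -1.03067131] 0.00813652154026045
angle 0.2820546445451682 radius 0.12892641182556785 y -0.00281324929689158
0.1 [ 0.023  0.003 -0.004]
0.0 [ 0.036  0.003 -0.004]
-0.05 [ 0.042  0.003 -0.004]
```

>>> send_rows([
  [[0.012, 0.001, -0.003, 0], [0.023, 0.001, -0.004, 0], [0.034, 0.001, -0.004, 0], [0.041, 0.001, -0.004, 0], [0.041, 0.001, -0.004, 0]],
])

```text
t: 8.58
tool_pos: [0.4267, 0.3189, 0.0846]
orientation: [0.707, 0.012, 0.707, -0.023]
ft_force: [-8.0, -5.8, 24.3]
opening: 0.0077
```

```bash
python3 arc.py s7 0
```

```text
[0.42672726 0.31888493 0.08463365] [-8.03826105 -5.77267314 24.26882497] 0.007695361582366321
angle -0.022334359188760332 radius 0.128348605401684 y -0.002331138411370344
0.0 [-0.003  0.002  0.   ]
```

View pics/s7.png

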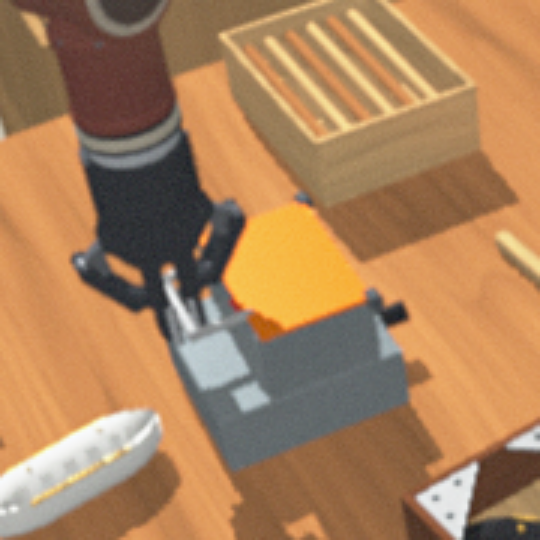

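>>> send_rows([
  [[0, 0, 0, 0], [0, 0, 0, 0], [0, 0, 0, 0]],
], gripper=-0.3)

```text
t: 8.88
tool_pos: [0.4287, 0.3202, 0.0864]
orientation: [0.708, 0.013, 0.705, -0.022]
ft_force: [0.4, -0.2, -0.5]
opening: 0.0301
```

>>> send_rows([
  [[-0.03, 0, 0, 0], [-0.07, 0, 0, 0], [-0.11, 0, 0, 0], [-0.15, 0, 0, 0], [-0.19, 0, 0, 0]],
])

```text
t: 9.3
tool_pos: [0.4281, 0.3226, 0.2787]
orientation: [0.709, 0.014, 0.705, -0.022]
ft_force: [0.7, 0.4, -0.6]
opening: 0.0298
```

Run:
```python
from h import *
s,T=pose(); print(T[:3,3])
im,d=arm.get_image('wrist'); W=deproj('wrist',d,T); save('w8',im)
hsv=cv2.cvtColor(im,cv2.COLOR_RGB2HSV)
m=(hsv[...,0]<20)&(hsv[...,1]>165)&(hsv[...,2]>120)&(W[...,2]>0.1)&(W[...,2]<.14)
P=W[m]; c0=P.mean(0);vt=np.linalg.svd(P[::10]-c0)[2];print(m.sum(),c0,vt[2]/vt[2][2])
goto([.5745,.0215,.25]); print(s['joint_pos'])
```

```text
[0.4280538  0.32257031 0.27865401]
13932 [0.51176028 0.321416   0.11517864] [0.00222661 0.00148556 1.        ]
shift [ 0.0397 -0.2962  0.1564] turn 0.0 steps(yaw) 0.0
[-0.95629894  0.41040356  0.38710618  1.68944325 -0.15837246  1.07720135
 -0.57220528]
```

View pics/w8.png

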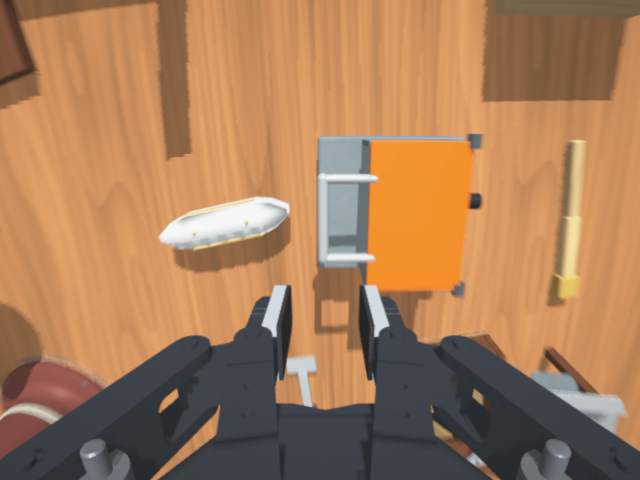

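>>> send_rows([
  [[0, -0.296, 0.156, -0.85], [0, -0.296, 0.156, -0.85], [0, -0.296, 0.156, -0.85], [0, -0.296, 0.156, -0.85], [0, -0.296, 0.156, -0.85]],
], gripper=0.45)

```text
t: 9.77
tool_pos: [0.5154, 0.1428, 0.2845]
orientation: [0.685, -0.195, 0.676, 0.189]
ft_force: [-0.3, 1.2, 0.4]
opening: 0.0619
```

Run:
```python
from h import *
goto([.5745,.0215,.28],np.deg2rad(46))
```

```text
shift [ 0.0059 -0.1342 -0.0133] turn -0.251 steps(yaw) 2.011301782325205
```

>>> send_rows([
  [[0.006, -0.134, -0.013, -0.25], [0.006, -0.134, -0.013, -0.25], [0.006, -0.134, -0.013, -0.25], [0.006, -0.134, -0.013, -0.25], [0.006, -0.134, -0.013, -0.25]],
])

```text
t: 10.18
tool_pos: [0.5763, 0.0146, 0.2796]
orientation: [0.657, -0.277, 0.648, 0.267]
ft_force: [-0.4, 0.5, 0.7]
opening: 0.0616
```

```bash
cat > boat.py <<'E'
from h import *
import sys
s,T=pose(); print(T.round(3))
im,d=arm.get_image('wrist'); W=deproj('wrist',d,T); save(sys.argv[1],im); np.savez('/tmp/'+sys.argv[1],im=im,W=W,T=T)
for o in arm.outline_of('wrist','boat_a_mid')[:4]:
    g=o['region']; P=W[g]; P=P[(P[:,2]>.03)&(P[:,2]<.06)] 
    if len(P)<50: print(o['p'],o['box']); continue
    r=cv2.minAreaRect((P[:,:2]*1000).astype(np.float32))
    c=P.mean(0); vt=np.linalg.svd(P[:,:2]-c[:2])[2]
    print(round(o['p'],2),o['box'],len(P),c.round(4),r,'axis',np.rad2deg(np.arctan2(vt[0,1],vt[0,0]))%180, np.percentile(P[:,2],[5,50,95]))
E
python3 boat.py w9
```

```text
[[ 0.016 -0.711  0.703  0.576]
 [-0.009  0.703  0.711  0.015]
 [-1.    -0.018  0.005  0.28 ]
 [ 0.     0.     0.     1.   ]]
0.77 [328.6, 190.6, 40.5, 132.5] 4255 [0.5743 0.025  0.0452] ((578.1962890625, 21.332870483398438), (41.52668762207031, 141.09072875976562), 45.643672943115234) axis 135.89129234052695 [0.03945615 0.04530424 0.05037052]
0.65 [393.4, 377.1, 41.1, 73.1] 1525 [ 0.8114 -0.0917  0.0389] ((817.362060546875, -93.5501480102539), (41.56814193725586, 102.80303955078125), 65.5251235961914) axis 151.2830180026115 [0.03304615 0.03886598 0.04411357]
```

View pics/w9.png

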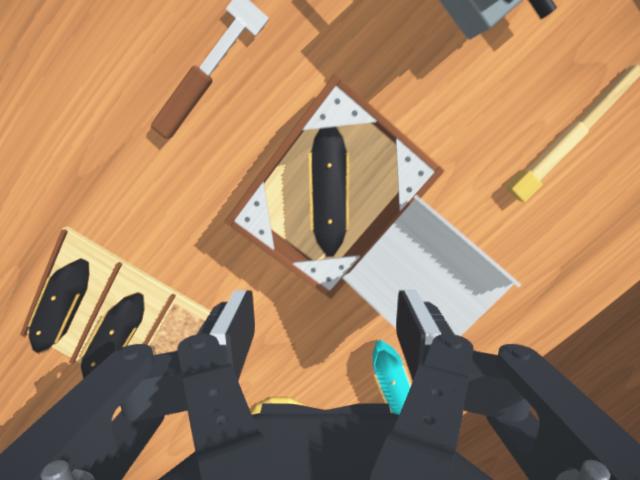

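The jammed black boat is at (329,190) in the catch box between two corner plates. The turquoise look-alike at (390,380) lies on the bench, and the tray boats are at left. Fit: centre (0.577, 0.022), axis 136°, so I descend with the jaws at about 46°.

Run:
```python
from h import *
goto([.577,.022,.1],np.deg2rad(46)); goto([.577,.022,.012],np.deg2rad(46))
```

```text
shift [0.1795 0.001  0.0004] turn -0.003 steps(yaw) 0.024443117153909455
shift [ 0.2675  0.0021 -0.0003] turn -0.003 steps(yaw) 0.024443117153909455
```

>>> send_rows([
  [[0.04, 0.001, 0, 0], [0.08, 0.001, 0, 0], [0.12, 0.001, 0, 0], [0.15, 0.001, 0, 0], [0.175, 0.001, 0, 0]],
])

```text
t: 10.7
tool_pos: [0.575, 0.0251, 0.1019]
orientation: [0.654, -0.279, 0.647, 0.275]
ft_force: [0.2, 0.4, -0.1]
opening: 0.0618
```

```bash
python3 boat.py w10
python3 - <<'E'
from h import *
goto([.577,.022,.012],np.deg2rad(46))
E
```

```text
[[ 0.011 -0.72   0.694  0.575]
 [-0.002  0.694  0.72   0.025]
 [-1.    -0.009  0.007  0.102]
 [ 0.     0.     0.     1.   ]]
0.73 [319.4, 255.3, 69.6, 221.3] 12665 [0.5716 0.028  0.0453] ((578.7174682617188, 21.061416625976562), (41.65935516357422, 144.53981018066406), 46.11631393432617) axis 136.21115290847064 [0.03957223 0.04547971 0.05031497]
shift [ 0.0884 -0.0044  0.0007] turn 0.001 steps(yaw) 0.0064553620486798025
```

View pics/w10.png

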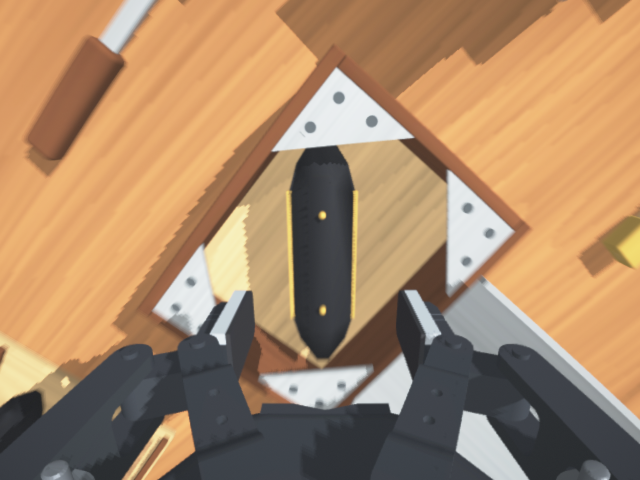

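Run:
```python
from h import *
W=np.load('/tmp/w10.npz')['W']
for (u,v) in [(322,215),(322,310),(322,354),(322,150)]: print(np.nanmedian(W[v-2:v+3,u-2:u+3].reshape(-1,3),0))
a=W[213:218,320:325].mean((0,1));b=W[308:313,320:325].mean((0,1));c=(a+b)/2;print(c); goto([c[0],c[1],.012],np.deg2rad(46))
```

```text
[0.55414386 0.04505811 0.05306222]
[0.59683842 0.00370624 0.05136257]
[ 0.62400839 -0.02251766  0.04247611]
[0.52929264 0.06906002 0.04297595]
[0.57559927 0.02430197 0.05212104]
shift [ 0.0884 -0.0018  0.0014] turn 0.001 steps(yaw) 0.0064553620486798025
```

>>> send_rows([
  [[0.03, -0.003, 0.001, 0], [0.055, -0.003, 0.001, 0], [0.075, -0.003, 0.001, 0], [0.088, -0.003, 0.001, 0], [0.088, -0.003, 0.001, 0]],
])

```text
t: 11.22
tool_pos: [0.5754, 0.0252, 0.0115]
orientation: [0.651, -0.278, 0.65, 0.277]
ft_force: [-0.1, -0.5, 0.8]
opening: 0.0619
```

>>> send_rows([
  [[0, 0, 0, 0], [0, 0, 0, 0], [0, 0, 0, 0], [0, 0, 0, 0]],
], gripper=-1)

```text
t: 11.55
tool_pos: [0.577, 0.026, 0.0136]
orientation: [0.652, -0.278, 0.648, 0.277]
ft_force: [-0.2, 1.1, 6.3]
opening: 0.0389
```

```bash
python3 boat.py w11
python3 - <<'E'
from h import *
s,T=pose(); goto([.576,.024,T[2,3]],np.deg2rad(6.5))
E
```

```text
shift [-0.     -0.0007 -0.0021] turn 0.693 steps(yaw) 5.546506919477234bash:  1631 Killed                     python3 boat.py w11
```

View pics/w11.png

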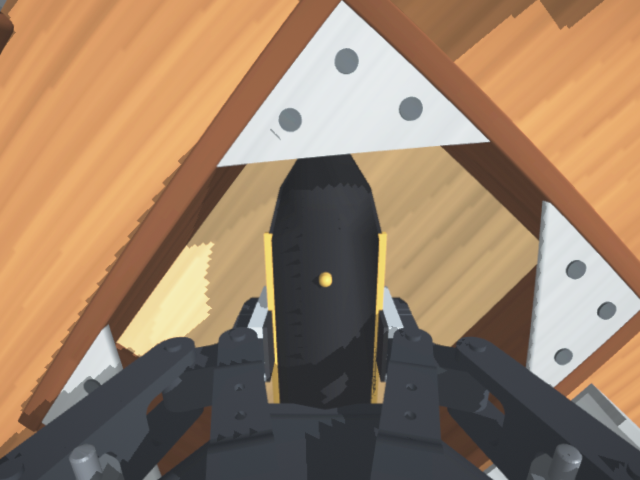

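>>> send_rows([
  [[-0.002, 0, 0, 0.09], [-0.002, 0, 0, 0.18], [-0.002, 0, -0.001, 0.27], [-0.002, 0, -0.001, 0.36], [-0.002, 0, -0.001, 0.45]],
])

```text
t: 12.07
tool_pos: [0.5764, 0.0253, 0.0161]
orientation: [0.698, -0.124, 0.694, 0.124]
ft_force: [-0.3, 0.2, -1.3]
opening: 0.0391
```

Run:
```python
from h import *
s,T=pose(); print(T[:3,3],s['ft_force'],s['torque'],s['opening']); goto([.576,.024,.014],np.deg2rad(6.5))
```

```text
[0.57644263 0.02533821 0.01608444] [-0.30629026  0.17772562 -1.27007766] [ 0.04066444  0.00789751 -0.01601858] 0.03908129166830337
shift [ 0.0021 -0.0011 -0.0009] turn 0.239 steps(yaw) 1.910922191490254
```

>>> send_rows([
  [[0, -0.001, -0.001, 0.08], [0, -0.001, -0.001, 0.16], [0, -0.001, -0.001, 0.24], [0, -0.001, -0.001, 0.24]],
])

```text
t: 12.4
tool_pos: [0.5759, 0.0245, 0.0164]
orientation: [0.708, -0.039, 0.704, 0.039]
ft_force: [0.3, 0.2, -1.4]
opening: 0.0389
```

Run:
```python
from h import *
s,T=pose(); print(T[:3,3],s['ft_force'],s['torque'],s['opening'])
im,d=arm.get_image('wrist'); save('w12',im); im,d=arm.get_image('side'); save('s8',cv2.resize(im[150:330,220:400],(540,540)))
```

```text
[0.57589072 0.02446466 0.01638128] [ 0.28184247  0.212974   -1.41042749] [ 0.00486606 -0.00101837 -0.01554557] 0.038915084250684684
```

View pics/w12.png

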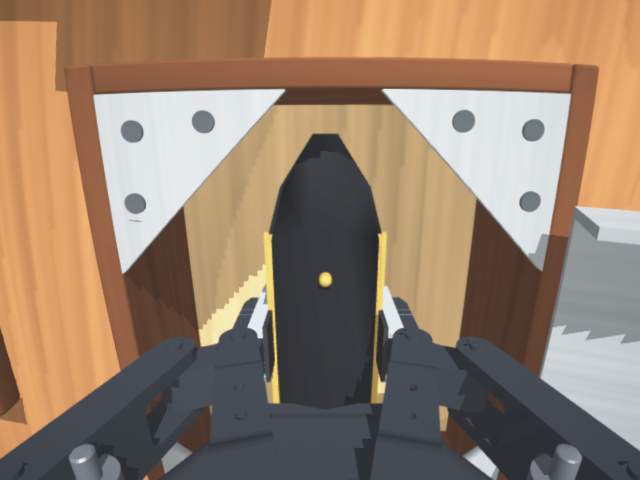

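View pics/s8.png

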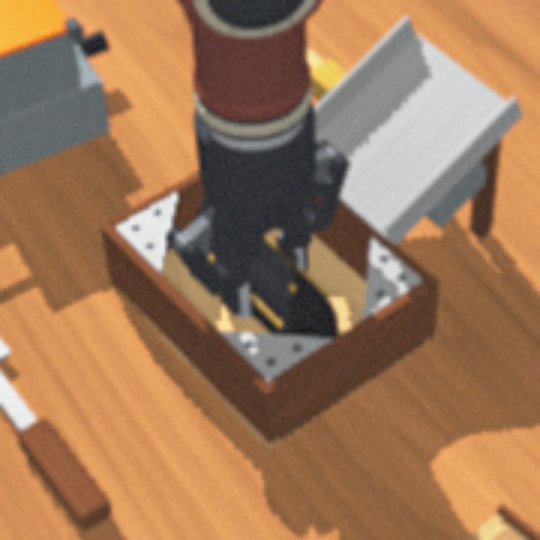

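The boat is square in the box and its bow is clear between the corner plates. Now the lift.

>>> send_rows([
  [[-0.02, 0, 0, 0], [-0.04, 0, 0, 0], [-0.07, 0, 0, 0], [-0.1, 0, 0, 0], [-0.13, 0, 0, 0]],
])

```text
t: 12.92
tool_pos: [0.5745, 0.0241, 0.1476]
orientation: [0.708, -0.041, 0.704, 0.041]
ft_force: [0.8, 0.5, -1.5]
opening: 0.0388
```

Run:
```python
from h import *
s,T=pose(); print(T[:3,3],s['ft_force'],s['opening'])
for n in ['top','side']:
    im,d=arm.get_image(n); W=deproj(n,d); save(n+'9',im)
    o=arm.outline_of(n,'free_bay')
    for k in o:
        P=W[k['region']]; P=P[abs(P[:,2]-.013)<.012]
        r=cv2.minAreaRect((P[:,:2]*1000).astype(np.float32)); print(n,k['p'],r)
        m=k['region'].astype(np.uint8); 
    o=arm.outline_of(n,'tray')
    for k in o[:1]:
        P=W[k['region']]; P=P[abs(P[:,2]-.013)<.03]
        r=cv2.minAreaRect((P[:,:2]*1000).astype(np.float32)); print('tray',n,k['p'],r)
goto([.5876,-.304,.146],np.deg2rad(11.3))
```

```text
[0.57452851 0.02413488 0.14757281] [ 0.80593006  0.52647616 -1.46808851] 0.03877416788582914
top 0.7 ((586.9920043945312, -305.3335266113281), (64.77854919433594, 171.50994873046875), 11.327363014221191)
top 0.17 ((499.093017578125, 307.6524353027344), (129.91262817382812, 163.33273315429688), 89.36700439453125)
tray top 0.87 ((509.509033203125, -317.19024658203125), (247.82028198242188, 189.1952362060547), 11.411808013916016)
side 0.57 ((588.7576293945312, -301.3216552734375), (74.24581146240234, 176.3523712158203), 11.902412414550781)
side 0.38 ((511.7557678222656, 356.30206298828125), (246.91482543945312, 180.43470764160156), 76.46261596679688)
tray side 0.95 ((514.1096801757812, -310.4774475097656), (253.1023406982422, 189.91452026367188), 11.663095474243164)
shift [-0.0011 -0.3279 -0.0241] turn -0.082 steps(yaw) 0.6538922731395598
```

View pics/side9.png

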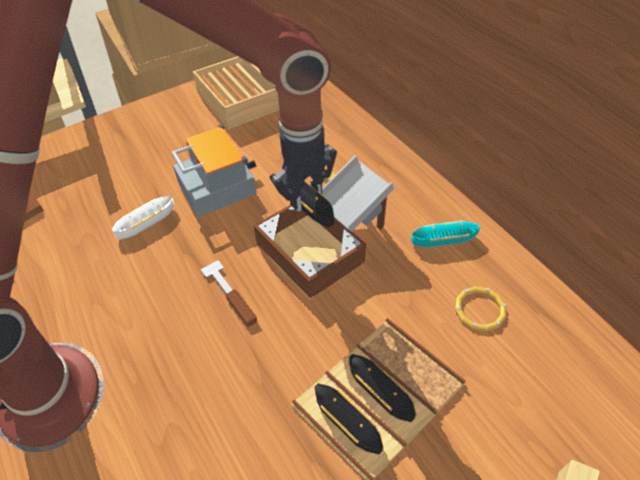

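>>> send_rows([
  [[0, -0.04, -0.003, -0.02], [0, -0.08, -0.006, -0.04], [0, -0.12, -0.009, -0.06], [0, -0.16, -0.012, -0.08], [0, -0.2, -0.015, -0.082]],
])

```text
t: 13.63
tool_pos: [0.5807, -0.1772, 0.143]
orientation: [0.704, -0.07, 0.704, 0.071]
ft_force: [0.2, 0.3, -1.1]
opening: 0.0387
```

Run:
```python
from h import *
goto([.5875,-.302,.1],np.deg2rad(11.4))
```

```text
shift [ 0.0428 -0.1238 -0.018 ] turn 0.0 steps(yaw) 5.085563428686157e-05
```

>>> send_rows([
  [[0, -0.04, -0.006, 0], [0, -0.08, -0.012, 0], [0.02, -0.11, -0.016, 0], [0.04, -0.124, -0.018, 0], [0.043, -0.124, -0.018, 0]],
])

```text
t: 14.05
tool_pos: [0.5824, -0.307, 0.0941]
orientation: [0.701, -0.067, 0.707, 0.069]
ft_force: [-1.1, -1.0, -2.2]
opening: 0.0389
```

Run:
```python
from h import *
s,T=pose()
im,d=arm.get_image('wrist'); save('w13',im)
W=deproj('wrist',d,T); np.savez('/tmp/w13',im=im,W=W)
goto([.5875,-.302,.022],np.deg2rad(11.4))
```

```text
shift [0.0728 0.0001 0.0045] turn -0.004 steps(yaw) 0.03437544586516772
```

View pics/w13.png

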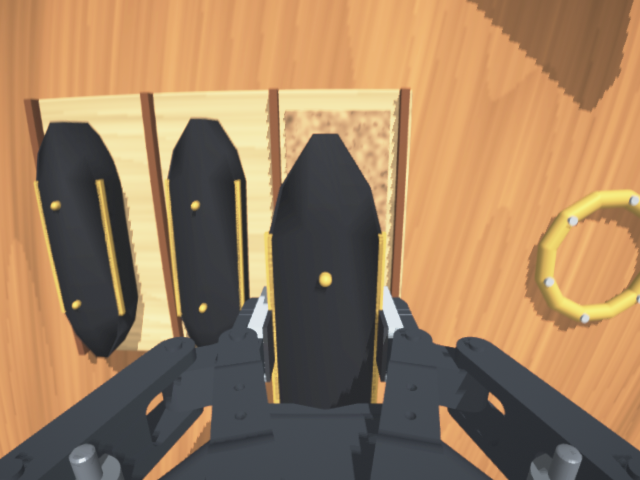

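```bash
python3 - <<'E'
from h import *
f=np.load('/tmp/w13.npz'); W=f['W']; im=f['im']
y=np.array([-np.sin(np.deg2rad(11.4)),np.cos(np.deg2rad(11.4))]);x=np.array([y[1],-y[0]])
c=np.array([.5875,-.3035])
for v in (100,104,108,112,120,130,140): 
    print(v,[(u,tuple((np.array([(W[v,u,:2]-c)@x,(W[v,u,:2]-c)@y,W[v,u,2]])*1000).round(0))) for u in (268,272,276,284,290,330,390,396,402,406)])
E
python3 - <<'E'
import cv2
im=cv2.imread('pics/w13.png'); cv2.imwrite('pics/w13c.png',cv2.resize(im[80:180,250:430],(792,440),interpolation=2))
E
```

```text
100 [(268, (np.float64(-38.0), np.float64(91.0), np.float64(16.0))), (272, (np.float64(-36.0), np.float64(91.0), np.float64(16.0))), (276, (np.float64(-34.0), np.float64(91.0), np.float64(17.0))), (284, (np.float64(-30.0), np.float64(91.0), np.float64(10.0))), (290, (np.float64(-26.0), np.float64(91.0), np.float64(9.0))), (330, (np.float64(-2.0), np.float64(91.0), np.float64(10.0))), (390, (np.float64(35.0), np.float64(91.0), np.float64(10.0))), (396, (np.float64(38.0), np.float64(91.0), np.float64(10.0))), (402, (np.float64(40.0), np.float64(90.0), np.float64(17.0))), (406, (np.float64(43.0), np.float64(90.0), np.float64(18.0)))]
104 [(268, (np.float64(-38.0), np.float64(89.0), np.float64(17.0))), (272, (np.float64(-36.0), np.float64(89.0), np.float64(17.0))), (276, (np.float64(-34.0), np.float64(89.0), np.float64(16.0))), (284, (np.float64(-30.0), np.float64(89.0), np.float64(9.0))), (290, (np.float64(-26.0), np.float64(89.0), np.float64(10.0))), (330, (np.float64(-2.0), np.float64(89.0), np.float64(10.0))), (390, (np.float64(35.0), np.float64(89.0), np.float64(10.0))), (396, (np.f
[... 2676 characters left out ...]
6, (np.float64(44.0), np.float64(73.0), np.float64(17.0)))]
140 [(268, (np.float64(-40.0), np.float64(68.0), np.float64(12.0))), (272, (np.float64(-37.0), np.float64(68.0), np.float64(17.0))), (276, (np.float64(-35.0), np.float64(68.0), np.float64(16.0))), (284, (np.float64(-30.0), np.float64(68.0), np.float64(10.0))), (290, (np.float64(-26.0), np.float64(68.0), np.float64(13.0))), (330, (np.float64(-2.0), np.float64(69.0), np.float64(122.0))), (390, (np.float64(35.0), np.float64(67.0), np.float64(11.0))), (396, (np.float64(39.0), np.float64(67.0), np.float64(10.0))), (402, (np.float64(41.0), np.float64(67.0), np.float64(19.0))), (406, (np.float64(44.0), np.float64(67.0), np.float64(17.0)))]
```

View pics/w13c.png

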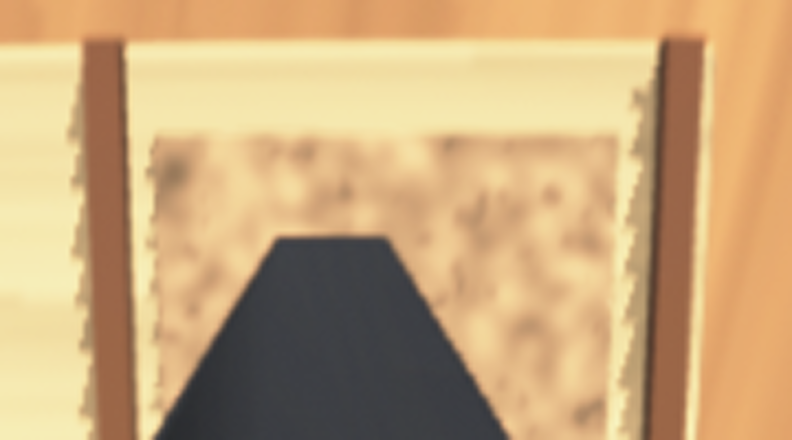

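>>> send_rows([
  [[0.02, 0, 0.006, 0], [0.04, 0, 0.006, 0], [0.055, 0, 0.006, 0], [0.065, 0, 0.006, 0], [0.07, 0, 0.006, 0]],
])

```text
t: 14.52
tool_pos: [0.5887, -0.2991, 0.0229]
orientation: [0.7, -0.066, 0.707, 0.073]
ft_force: [-1.0, 0.5, -0.6]
opening: 0.0391
```

Run:
```python
from h import *
s,T=pose(); print(T.round(3),s['ft_force'],s['opening'])
goto([.589,-.3015,.0205],np.deg2rad(11.4))
```

```text
[[-0.011 -0.196  0.981  0.589]
 [ 0.008  0.981  0.196 -0.299]
 [-1.     0.01  -0.01   0.023]
 [ 0.     0.     0.     1.   ]] [-0.9802872   0.48529873 -0.64277   ] 0.039104776835144406
shift [ 0.0024 -0.0025 -0.0001] turn -0.002 steps(yaw) 0.01492602071402871
```

>>> send_rows([
  [[0.001, -0.002, 0, 0], [0.0025, -0.002, 0, 0], [0.0025, -0.002, 0, 0]],
])

```text
t: 14.77
tool_pos: [0.5896, -0.3003, 0.0216]
orientation: [0.7, -0.066, 0.707, 0.073]
ft_force: [-0.2, -0.1, -1.0]
opening: 0.0389
```

>>> send_rows([
  [[0, 0, 0, 0], [0, 0, 0, 0], [0, 0, 0, 0], [0, 0, 0, 0]],
], gripper=0.3)

```text
t: 15.1
tool_pos: [0.5901, -0.3008, 0.0221]
orientation: [0.701, -0.067, 0.707, 0.073]
ft_force: [-0.1, 0.7, 0.1]
opening: 0.0552
```

>>> send_rows([
  [[-0.02, 0, 0, 0], [-0.05, 0, 0, 0], [-0.09, 0, 0, 0], [-0.13, 0, 0, 0], [-0.17, 0, 0, 0]],
])

```text
t: 15.52
tool_pos: [0.5912, -0.3022, 0.1938]
orientation: [0.701, -0.067, 0.707, 0.073]
ft_force: [1.3, -0.1, 0.4]
opening: 0.0554
```

>>> send_rows([
  [[-0.03, 0.03, 0, 0], [-0.06, 0.06, 0, 0], [-0.06, 0.09, 0, 0], [-0.06, 0.09, 0, 0]],
])

```text
t: 15.85
tool_pos: [0.5761, -0.2067, 0.2576]
orientation: [0.702, -0.068, 0.704, 0.078]
ft_force: [0.9, 1.9, -0.1]
opening: 0.0553
```

Run:
```python
from h import *
s,T=pose(); print(T[:3,3],s['ft_force'],s['opening'],s['t'])
y=np.array([-np.sin(np.deg2rad(11.4)),np.cos(np.deg2rad(11.4))]);x=np.array([y[1],-y[0]]);c=np.array([.5893,-.303])
def fit(P):
    P=P[(P[:,2]>.03)&(P[:,2]<.075)];m=P.mean(0);w,v=np.linalg.eigh(np.cov((P[:,:2]-m[:2]).T));a=v[:,1]
    r=cv2.minAreaRect((P[:,:2]*1000).astype(np.float32)); q=np.array(r[0])/1000
    return len(P),m.round(3),r,'axis',round(np.rad2deg(np.arctan2(a[1],a[0]))%180,1),'off mm',((q-c)@x*1000).round(1),((q-c)@y*1000).round(1),np.percentile(P[:,2],[5,50,95,99]).round(3)
for n in ['wrist','top','side']:
    s,T=pose(); im,d=arm.get_image(n); W=deproj(n,d,T); save(n+'_end',im)
    for o in arm.outline_of(n,'boat_a_mid'):
        P=W[o['region']]; 
        if (P[:,2]>.03).sum()>30: print(n,round(o['p'],2),o['box'],fit(P))
```

```text
[ 0.57610789 -0.20674151  0.25760128] [ 0.88489293  1.90922288 -0.13364412] 0.0553039201380425 15.85
wrist 0.88 [319.6, 291.2, 35.5, 133.7] (4009, array([ 0.589, -0.294,  0.052]), ((591.008056640625, -301.8374328613281), (40.99373245239258, 150.33148193359375), 11.251829147338867), 'axis', np.float64(101.4), 'off mm', np.float64(1.9), np.float64(0.8), array([0.046, 0.052, 0.057, 0.058]))
wrist 0.58 [579.1, 165.0, 111.3, 92.8] (4404, array([ 0.832, -0.103,  0.039]), ((839.0237426757812, -103.35377502441406), (43.49030685424805, 151.63169860839844), 66.4740219116211), 'axis', np.float64(156.4), 'off mm', np.float64(284.3), np.float64(146.3), array([0.033, 0.039, 0.044, 0.045]))
top 0.64 [367.9, 137.5, 30.0, 49.6] (748, array([ 0.833, -0.104,  0.038]), ((834.794677734375, -104.30303955078125), (42.17034912109375, 148.40428161621094), 65.752197265625), 'axis', np.float64(155.4), 'off mm', np.float64(279.9), np.float64(146.3), array([0.031, 0.038, 0.045, 0.046]))
top 0.43 [427.6, 237.4, 15.2, 12.3] (89, array([ 0.58 , -0.241,  0.047]), ((584.4147338867188, -242.4971160888672), (17.1728572
[... 324 characters left out ...]
5147171020508), 'axis', np.float64(101.2), 'off mm', np.float64(0.8), np.float64(1.4), array([0.035, 0.053, 0.06 , 0.061]))
side 0.74 [144.5, 218.7, 61.4, 48.2] (837, array([0.309, 0.293, 0.04 ]), ((310.7222595214844, 300.54437255859375), (145.71112060546875, 48.1983757019043), 10.468509674072266), 'axis', np.float64(8.8), 'off mm', np.float64(-153.8), np.float64(646.7), array([0.032, 0.04 , 0.047, 0.049]))
side 0.72 [445.1, 234.9, 65.9, 25.7] (993, array([ 0.833, -0.107,  0.041]), ((839.1041259765625, -102.88883972167969), (46.22064208984375, 149.036865234375), 66.89189147949219), 'axis', np.float64(156.1), 'off mm', np.float64(284.4), np.float64(146.8), array([0.033, 0.041, 0.048, 0.05 ]))
```

View pics/wrist_end.png

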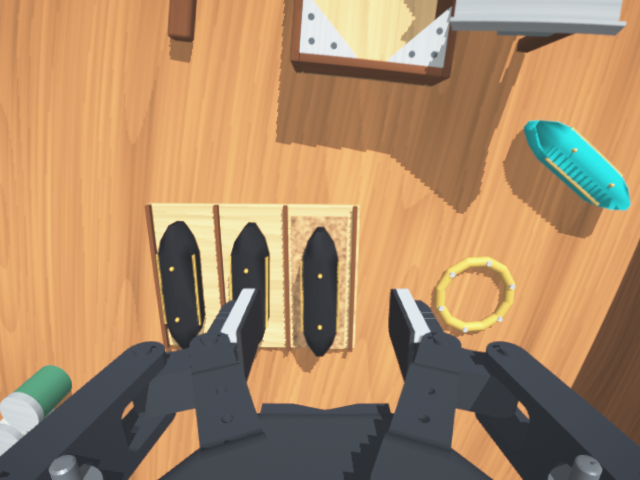

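View pics/side_end.png

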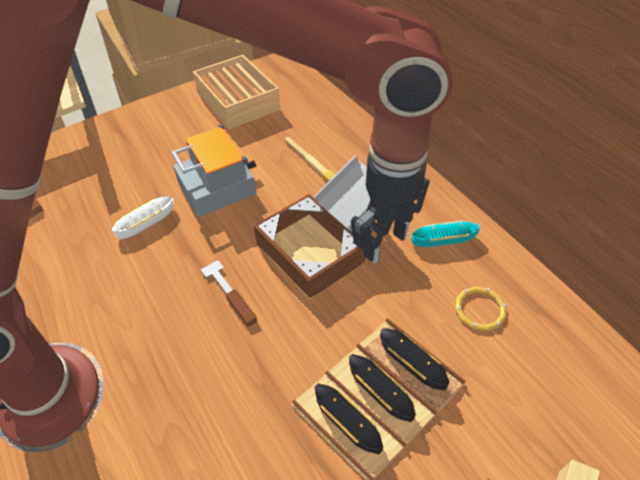

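The boat stands upright on the cork pad, fitted within about 2 mm and 0.2° of its centre line. The guard is shut and everything else is in place.

```bash
python3 -c "
from h import *
print(arm.hand_in())"
```

```text
the job is handed in; nothing more can be done
None
```

I finished the job and handed it in at about 16 s of the 67 s allowed; the hand-in reports no verdict.

**Feeder made safe:**
- I lifted the guard by its bar to about 1.73 rad.
- I pushed the toggle right over. Its tip measured about +19.5 mm on the red side.
- I lowered the guard to its stop. The flap then measured level (slope 0.002). The toggle was not looked at again after the guard closed over it.

**Lifeboat moved:** I gripped the jammed boat across its width, turned it about 40° square in the box, lifted it out and set it on the cork pad. The gripper then opened and backed well clear.

**Last checks:**
- **Position:** The wrist and side cameras put the boat's centre within about 2 mm of the pad centre, and its axis within about 0.2° of the pad's length. Its top height fits standing upright on the cork.
- **Other things:** The other lifeboats, the scraper, the tiller and the look-alikes looked undisturbed in the last pictures, but I judged that by eye and did not measure it.

**Failed or disagreeing checks:**
- One picture-fitting script ran out of memory and was killed, so I rewrote that fit.
- The pad centre estimates differed by about 3 mm between cameras, so I aimed between them.
- The top camera gave no usable final fit, because the arm hid most of the boat.

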